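Bleed the green air valve and hold it open

ROBOT

A 6-joint arm with a two-finger parallel gripper is mounted at the origin on the work surface. World frame = base frame: x ahead of the robot, y to its left, z up, the work surface at z = 0. Lengths are in m, angles in rad, forces in N, time in s.
With the tool pointing down it reaches from about 0.35 to 0.85 m from the base axis. Payload 8.1 kg.
Tool frame: the origin (TCP) lies at the very end of the fingers, on their centre line; the grasp point (between the pads) lies 19 mm behind it; z points along the fingers, y is the direction in which the jaws open and shut (so a half turn about z gives the same grasp; the last joint's range is limited). The gripper opens to 93 mm and grips with 3 to 60 N. Pads are 15 mm wide; open, the fingers measure 128 mm over their backs; the gripper's body (75 mm by 188 mm) begins 65 mm behind the grasp point.
Start: joints at [1.214, 0.13, 1.488, -0, 1.523, -0.085], TCP at [0.161, 0.578, 0.219] pointing down, gripper open.
Joint ranges: [-2.96, 2.96], [-0.89, 2.26], [0.02, 2.5], [-1.34, 4.48], [0, 2.73], [-2.66, 2.66]. Speed limits (rad/s): [2.39, 2.39, 2.79, 3.14, 3.14, 3.14].

INTERFACE

Orientations are given as a rotation vector (axis times angle).
In Python, from plant import robot gives the robot as it stands.
- The arm moves only by the shell command python3 -m inch 'ROWS' [FORCE]. ROWS is JSON, a list that holds one entry, the list of rows, each a list of 7 numbers: the shift along the tool's x, y, z in cm, then the turn, a rotation vector about the tool's x, y, z in degrees, then the gripper command: -1 is fully open, 1 is shut, values between are in proportion. A call has 1 to 5 rows; each row shifts and turns the commanded pose from where the row before left it, along the tool's axes as they then stand; what a row does not reach is not made up. A row lasts 1/10 s, in which the tool goes at most 50 mm and 8.59 degrees, less where a joint would pass 70% of its speed; a pose out of reach is approached as far as the arm can. A call with a gripper value outside its range is refused whole. The fingers move at their own pace and stop on an object; FORCE is the grip in N (left out, the last holds). Time passes only in rows, so rows that do not move let the fingers close. It gives the time, the measured TCP pose, the force and the opening at its end, in the units of the state.
- robot.read_state(): the state, without advancing time (a new reading comes with each control period).
- robot.read_camera(name): name is "scene" or "top"; returns a dict with "image" (400x640x3 uint8, blue, green, red), "K" (3x3 intrinsics, pixels), "R" (3x3) and "t" (3): a world point X has camera coordinates R X + t. Camera axes: x right, y down, z forward; pixel columns grow to the right and rows downward; lengths in m; the calibration is good to about 2 mm. A picture is of the moment at which its call begins. There is no depth.
- robot.close_job(): hands the job in, once; it reports no verdict.
The state is a dict: "t": time; "q": joint angles; "dq": joint speeds; "joint_torque": joint torques, N m; "tool_pos": TCP position; "orientation": TCP orientation; "force": force on the tool from outside, world axes, zero at the start; "wrist_torque": the same for the moment, N m; "opening": finger opening in m.
Only numpy, scipy, OpenCV 4.12 (cv2) and the standard library are available. Lean on these libraries where they do the work, as an engineer would, in place of code of your own. Each camera call takes 0.05 s, during which the arm holds its last target. There are 200 camera calls.

TASK

Take the bleed plug with the green grip out of the wooden rack, stand it upright in the bore of the valve block with the green ring, and press it straight down against the sprung valve inside until its collar sits flat on the green ring. Finish while still holding it pressed down there with light, steady pressure (the spring would push it up again; a few newtons on the ring are enough, and never ram or lean on it hard). Leave the red plug, the red-ringed valve, the bottle and the screwdriver alone.

Things in the scene. Friction and masses are not known exactly. Their poses are not given: they have to be found in the camera images.
- green_plug: Bleed plug, 100 mm tall, about 0.15 kg, upright in the rack at first. Brass stem 20 mm across from 0 to 40 mm height, its lowest 7 mm tapering to 12 mm; brass collar 44 mm across from 40 to 48 mm; round green grip 26 mm across from 48 to 100 mm, with thin black bands. Origin: centre of the stem's lower end (tip); z up the plug's axis.
- red_plug: Identical plug but with a red grip, in the other hole of the rack; leave it alone. Origin at the stem's tip, z up its axis.
- rack: Fixed wooden rack 60 x 170 x 55 mm (x, y, z). Origin: centre of its underside. Two holes of 26 mm diameter, 48 mm deep, at y = +50 mm and -50 mm; each plug hangs with its collar on the rack's top and its tip 15 mm above the bench. Either plug may be in either hole.
- green_block: Fixed aluminium valve block 90 x 90 x 60 mm carrying a green painted stop ring (outside 52 mm, inside 30 mm diameter, 6 mm high) on its top, so 66 mm high in all. Origin: centre of its underside, z up. A vertical bore of 23.5 mm diameter with a small chamfer lies under the ring on the block's centre. A 36 mm long hose stub sticks out at +x, 22 mm above the bench.
- green_mouth (a point): Centre of the top face of the green ring (66 mm above the bench), on the axis of the bore. The plug's collar underside is level with it when fully down: the plug's tip is then 40 mm below it.
- green_ring: The green stop ring itself, fixed on the block. Origin: centre of its underside, 60 mm above the bench. The plug's collar meets its top face: the hard stop.
- green_poppet (a joint): Sprung white poppet, 18 mm across, in the green valve's bore: travel down in m, 0 at rest. At rest its top is 26 mm below the ring's top, so a plug just set in stands with its collar 14 mm above the ring; collar on ring reads 0.014. The spring pushes up with 4 N at rest plus 0.4 N per mm (9.6 N at 0.014): it carries the plug's weight and lifts it again if let go.
- red_block: The same valve block with a red ring; fixed, to be left alone. Origin: centre of its underside. The two blocks may stand in either place.
- red_poppet (a joint): The poppet of the red-ringed valve, same as the green one; must stay unpressed at 0.
- oil_bottle: Loose amber bottle, 56 mm diameter, 120 mm tall, standing at the far side of the bench. Origin: centre of its underside.
- screwdriver: Loose screwdriver lying at the far side of the bench. Origin: under its middle.
Things that resemble listed ones, but are neither listed nor needed, are in the scene too. Leave any blue look-alike of the green_plug alone.

How it is judged:
By the outcome, as a careful person would: the job done as asked, in the order asked, and still so for the second after the job is handed in, while the arm keeps its last pose, push and grip.
It also fails if it takes over 40 s, if anything falls off the work surface, if the arm or the gripper's body presses on something with over 40 N, if the wrist force passes 120 N, or if a joint passes its speed limit or range.

## Working session

There is one attempt and no reset: what is moved stays moved. The work goes in short steps, Python scripts to look and compute and a shell command to move; the robot and the scene stay as the last step left them, time stands still between calls to the robot, and variables do not carry over. Pictures are saved under pics/ and viewed, about 8 in all and at most 12, crops included, and the job is handed in when it is done.

```bash
mkdir -p pics; ls
cat > h.py <<'E'
import numpy as np, cv2
from plant import robot
def cam(n,save=None):
    c=robot.read_camera(n)
    c={k:np.array(v) for k,v in c.items()}
    if save: cv2.imwrite('pics/'+save,c['image'])
    return c
def ray(c,u,v):
    d=c['R'].T@np.linalg.inv(c['K'])@np.array([u,v,1.]); o=-c['R'].T@c['t']; return o,d/np.linalg.norm(d)
def onz(c,u,v,z):
    o,d=ray(c,u,v); return o+d*(z-o[2])/d[2]
def proj(c,X):
    p=c['K']@(c['R']@np.array(X,float)+c['t']); return p[:2]/p[2]
def blobs(c,lo,hi,amin=25):
    m=cv2.inRange(cv2.cvtColor(c['image'],cv2.COLOR_BGR2HSV),np.array(lo),np.array(hi))
    n,l,s,ce=cv2.connectedComponentsWithStats(m)
    return m,[(s[i],ce[i].round(1)) for i in range(1,n) if s[i][4]>=amin]
E
python3 - <<'E'
from h import *
for n in('scene','top'):
    c=cam(n,n+'1.png'); print(n,(-c['R'].T@c['t']).round(3),c['K'][0,0])
    print(c['R'].round(3).tolist())
    for nm,lo,hi in(('green',(40,80,40),(85,255,255)),('red',(0,150,60),(6,255,255)),('blue',(95,100,50),(130,255,255))):
        print(nm,[(s.tolist(),ce.tolist()) for s,ce in blobs(c,lo,hi)[1]])
print(robot.read_state())
E
```

```text
pics
scene [0.942 0.435 0.97 ] 479.28969499879213
[[-0.756, 0.655, 0.014], [0.544, 0.64, -0.543], [-0.365, -0.403, -0.84]]
green [([315, 174, 20, 16, 109], [324.8, 181.8]), ([416, 223, 12, 12, 115], [421.7, 228.6])]
red [([238, 125, 18, 15, 131], [246.7, 132.4]), ([170, 214, 42, 25, 343], [190.2, 225.9]), ([435, 266, 13, 13, 128], [441.4, 271.9])]
blue [([356, 0, 11, 7, 51], [362.2, 2.2]), ([118, 9, 48, 29, 616], [141.5, 23.0]), ([47, 42, 46, 30, 644], [69.4, 56.2]), ([386, 191, 10, 9, 79], [390.8, 195.1]), ([447, 199, 11, 10, 84], [451.9, 203.4]), ([380, 200, 17, 15, 113], [387.4, 208.3]), ([438, 207, 18, 16, 121], [445.3, 216.4])]
top [ 0.467 -0.015  1.036] 432.9918306662642
[[0.01, -1.0, -0.014], [-0.993, -0.008, -0.121], [0.121, 0.016, -0.993]]
green [([327, 218, 21, 21, 131], [336.8, 228.6]), ([217, 245, 13, 12, 126], [223.0, 250.4])]
red [([144, 0, 65, 56, 297], [165.6, 19.8]), ([227, 0, 20, 8, 54], [236.4, 3.0]), ([249, 0, 20, 56, 202], [258.5, 28.6]), ([175, 7, 47, 16, 114], [197.7, 14.3]), ([237, 10, 11, 7, 25], [241.2, 12.6]), ([188, 18, 33, 13, 84], [203.5, 23.4]), ([152, 
[... 525 characters left out ...]
8.1]), ([38, 386, 10, 14, 105], [42.6, 392.7])]
{'t': 0.1, 'q': array([ 1.21360795e+00,  1.31039895e-01,  1.48916868e+00, -1.81339640e-05,
        1.52299353e+00, -8.54097365e-02]), 'dq': array([-0.00074984, -0.00145641, -0.00177838, -0.00019298, -0.00100178,
       -0.00079294]), 'joint_torque': array([ 1.68016351e-03, -5.61342680e+01, -4.93096375e+01,  7.70741003e-02,
        2.92838307e-02, -1.19090419e-04]), 'tool_pos': array([0.16087986, 0.57750265, 0.2177206 ]), 'orientation': array([-4.25549257e-01, -3.11229780e+00,  2.47244767e-03]), 'force': array([ 0.15544922, -0.1057363 , -0.47718819]), 'wrist_torque': array([ 0.05717326, -0.02671097,  0.0021885 ]), 'opening': 0.09298112148342957}
```

View pics/scene1.png

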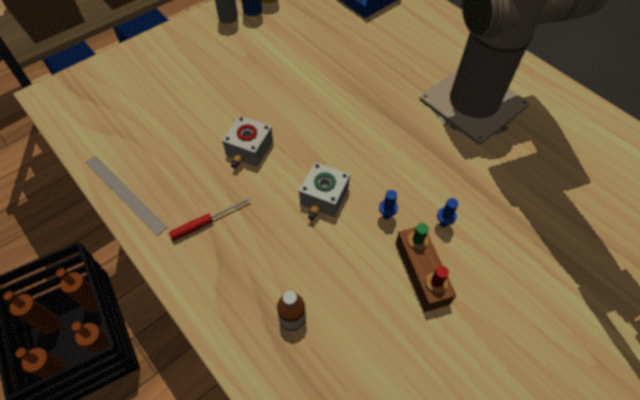

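View pics/top1.png

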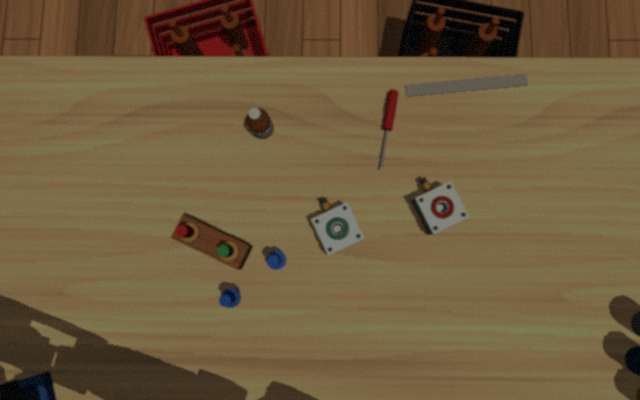

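The scene view shows the green plug at (421,229) in the rack with red at (441,272), and two blue look-alikes close by at (389,205) and (448,212). The green ring is at (325,182). In the top view the green plug is at (223,250), the green ring at (337,229), the blue plugs at (275,259) and (230,298), and red at (181,231).

```bash
cat > m.py <<'E'
from h import *
from scipy.spatial.transform import Rotation as Ro
def tri(rs):
    A=sum(np.eye(3)-np.outer(d,d) for o,d in rs); b=sum((np.eye(3)-np.outer(d,d))@o for o,d in rs)
    return np.linalg.solve(A,b)
E
python3 - <<'E'
from m import *
S,T=cam('scene'),cam('top')
G=((40,80,40),(85,255,255));R=((0,150,60),(6,255,255));B=((95,100,50),(130,255,255))
def at(c,rng,u,v):
    m,b=blobs(c,*rng); s,ce=min(b,key=lambda x:np.hypot(x[1][0]-u,x[1][1]-v)); return s,ce,m
for nm,rg,s,t in(('green',G,(421,229),(223,250)),('red',R,(441,272),(181,231)),('gring',G,(325,182),(337,229)),('rring',R,(247,132),(442,207))):
    a=at(S,rg,*s);b=at(T,rg,*t)
    if 'ring' in nm:
        ca=a[0][:2]+(a[0][2:4]-1)/2; cb=b[0][:2]+(b[0][2:4]-1)/2
        print(nm,onz(S,*ca,.064).round(4),onz(T,*cb,.064).round(4))
    else: ca,cb=a[1],b[1]; print(nm,'z.09',onz(S,*ca,.09).round(4),onz(T,*cb,.09).round(4))
    print('  tri',tri([ray(S,*ca),ray(T,*cb)]).round(4))
# blue in top: grip part
for u,v in((275.6,259.5),(229.8,298.1)): print('blue',onz(T,u,v,.07).round(3))
# rack in top: brown
for c in (T,S):
  h=cv2.cvtColor(c['image'],cv2.COLOR_BGR2HSV); u,v=((212,240) if c is T else (430,250))
  print(h[v,u],c['image'][v,u])
st=robot.read_state(); print(Ro.from_rotvec(st['orientation']).as_matrix().round(3).tolist())
# enlarged crops of both
a=cv2.resize(T['image'][190:320,160:380],None,fx=3.6,fy=3.6,interpolation=cv2.INTER_CUBIC)
cv2.imwrite('pics/cropT.png',np.clip(a*1.6,0,255).astype('uint8'))
a=cv2.resize(S['image'][160:320,290:480],None,fx=3.6,fy=3.6,interpolation=cv2.INTER_CUBIC)
cv2.imwrite('pics/cropS.png',np.clip(a*1.6,0,255).astype('uint8'))
E
```

```text
green z.09 [0.4544 0.2057 0.09  ] [0.4669 0.2141 0.09  ]
  tri [0.4662 0.2101 0.1098]
red z.09 [0.4973 0.2987 0.09  ] [0.5089 0.3078 0.09  ]
  tri [0.5077 0.3014 0.1098]
gring [ 0.5194 -0.031   0.064 ] [ 0.5182 -0.0341  0.064 ]
  tri [ 0.5179 -0.0337  0.0598]
rring [ 0.5686 -0.2672  0.064 ] [ 0.5685 -0.2697  0.064 ]
  tri [ 0.5682 -0.2696  0.0618]
blue [0.448 0.101 0.07 ]
blue [0.363 0.2   0.07 ]
[ 13 175  86] [27 52 86]
[ 12 169 110] [ 37  67 110]
[[-0.963, 0.268, -0.0], [0.268, 0.963, -0.001], [0.0, -0.001, -1.0]]
```

View pics/cropT.png

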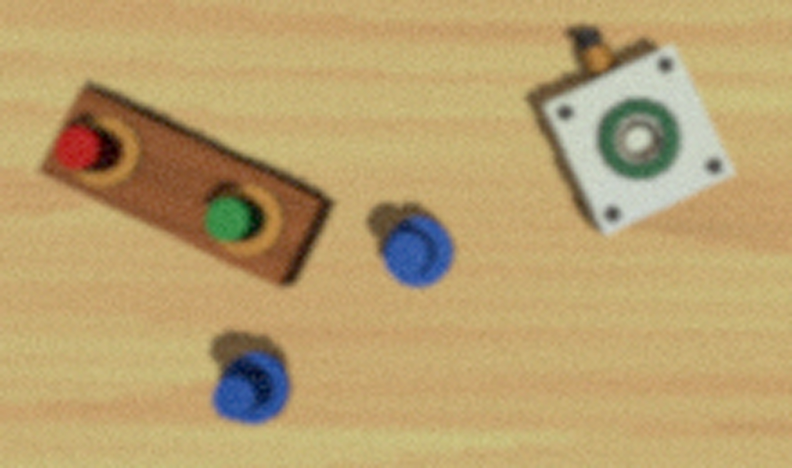

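The top crop shows the green grip (crop 230,218), centred on the rack, and the ring centred on the block with the white poppet inside. The blue plugs stand about 100 mm away, so there is finger clearance with the present yaw. I'll move over the plug.

```bash
python3 -m inch '[[[-2.6,-1.8,0,0,0,0,-0.3],[-2.6,-1.8,0,0,0,0,-0.3],[-2.6,-1.8,0,0,0,0,-0.3],[-2.6,-1.8,0,0,0,0,-0.3],[-2.6,-1.8,0,0,0,0,-0.3]]]' 25
python3 -m inch '[[[-2.6,-1.8,0,0,0,0,-0.3],[-2.6,-1.8,0,0,0,0,-0.3],[-2.6,-1.8,0,0,0,0,-0.3],[-2.6,-1.8,0,0,0,0,-0.3],[-2.6,-1.8,0,0,0,0,-0.3]]]'
python3 -m inch '[[[-2.6,-1.8,0,0,0,0,-0.3],[-2.6,-1.8,0,0,0,0,-0.3],[-2.6,-1.8,0,0,0,0,-0.3],[-2.6,-1.8,0,0,0,0,-0.3],[-2.6,-1.8,0,0,0,0,-0.3]]]'
python3 -m inch '[[[0,0,0,0,0,0,-0.3],[0,0,0,0,0,0,-0.3]]]'
cat >> m.py <<'E'
def to(x,y,z):
    st=robot.read_state(); M=Ro.from_rotvec(st['orientation']).as_matrix()
    print('t',st['t'],'pos',st['tool_pos'].round(4),'tool shift cm',(100*M.T@(np.array([x,y,z])-st['tool_pos'])).round(2),'z',M[:,2].round(4),'y',M[:,1].round(3),'F',st['force'].round(1),'op',round(st['opening'],4))
E
python3 -c "
from m import *
to(.466,.2095,.072)"
```

```text
t: 0.7
tool_pos: [0.2627, 0.4553, 0.2184]
orientation: [-0.425, -3.113, 0.0]
force: [0.0, 0.3, -0.2]
opening: 0.0612
t: 1.2
tool_pos: [0.3637, 0.3337, 0.2185]
orientation: [-0.425, -3.113, 0.0]
force: [-0.2, 0.1, -0.0]
opening: 0.0601
t: 1.7
tool_pos: [0.4649, 0.2121, 0.2185]
orientation: [-0.426, -3.113, -0.0]
force: [0.6, 0.0, 0.2]
opening: 0.0606
t: 1.9
tool_pos: [0.4642, 0.2129, 0.2184]
orientation: [-0.428, -3.111, -0.0]
force: [-0.2, 0.2, 0.2]
opening: 0.0605
t 1.9 pos [0.4642 0.2129 0.2184] tool shift cm [-0.27 -0.28 14.64] z [-8.e-04  2.e-04 -1.e+00] y [ 0.27   0.963 -0.   ] F [-0.2  0.2  0.2] op 0.0605
```

```bash
python3 -m inch '[[[-0.2,-0.2,3,0,0,0,-0.3],[0,0,3,0,0,0,-0.3],[0,0,3,0,0,0,-0.3],[0,0,3,0,0,0,-0.3],[0,0,1.5,0,0,0,-0.3]]]'
python3 -m inch '[[[0,0,1,0,0,0,-0.3],[0,0,0,0,0,0,-0.3],[0,0,0,0,0,0,-0.3]]]'
python3 - <<'E'
from m import *
to(.466,.2095,.072)
T=cam('top');S=cam('scene')
a=cv2.resize(T['image'][200:310,150:300],None,fx=3.5,fy=3.5,interpolation=cv2.INTER_CUBIC)
b=cv2.resize(S['image'][150:310,360:480],(int(385*120/160),385),interpolation=cv2.INTER_CUBIC)
cv2.imwrite('pics/pre.png',np.clip(np.hstack([a[:385],b])*1.5,0,255).astype('uint8'))
E
```

```text
t: 2.4
tool_pos: [0.4631, 0.2113, 0.0807]
orientation: [-0.423, -3.109, 0.002]
force: [0.9, -0.4, -0.8]
opening: 0.0605
t: 2.7
tool_pos: [0.4664, 0.2113, 0.0749]
orientation: [0.425, 3.111, 0.001]
force: [-0.5, 0.6, 0.4]
opening: 0.0599
t 2.7 pos [0.4664 0.2113 0.0749] tool shift cm [-0.01 -0.18  0.29] z [ 1.5e-03  6.0e-04 -1.0e+00] y [0.268 0.963 0.001] F [-0.5  0.6  0.4] op 0.0599
```

View pics/pre.png

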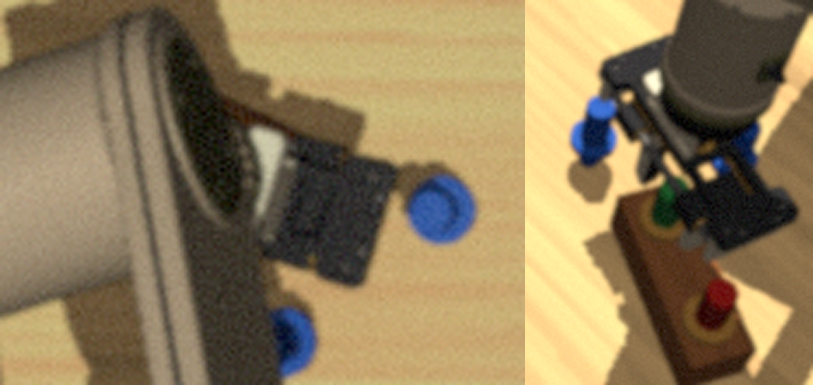

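The fingers straddle the green grip (right panel, near 668,200), clear of both blue plugs and the red plug. I'll close on it now.

```bash
python3 -m inch '[[[0,-0.1,0.3,0,0,0,1],[0,0,0,0,0,0,1],[0,0,0,0,0,0,1],[0,0,0,0,0,0,1],[0,0,0,0,0,0,1]]]' 30
python3 -m inch '[[[0,0,0,0,0,0,1],[0,0,0,0,0,0,1]]]'
python3 -m inch '[[[0,0,-0.5,0,0,0,1],[0,0,-1,0,0,0,1],[0,0,-1.5,0,0,0,1],[0,0,-2,0,0,0,1],[0,0,-2,0,0,0,1]]]'
python3 -m inch '[[[0,0,-2,0,0,0,1],[0,0,-2,0,0,0,1],[0,0,-1,0,0,0,1],[0,0,0,0,0,0,1],[0,0,0,0,0,0,1]]]'
python3 -c "
from m import *
to(.518,-.0335,.191)"
```

```text
t: 3.3
tool_pos: [0.4655, 0.2099, 0.0708]
orientation: [0.426, 3.112, 0.0]
force: [-0.1, 0.5, -0.6]
opening: 0.0256
t: 3.5
tool_pos: [0.4655, 0.2098, 0.0708]
orientation: [0.426, 3.112, 0.0]
force: [-0.2, 0.4, 0.2]
opening: 0.0258
t: 4.0
tool_pos: [0.4655, 0.2098, 0.1426]
orientation: [0.426, 3.112, 0.0]
force: [0.4, -0.1, -1.2]
opening: 0.0255
t: 4.5
tool_pos: [0.4653, 0.2097, 0.1904]
orientation: [-0.426, -3.113, 0.0]
force: [0.0, -0.4, -1.6]
opening: 0.0257
t 4.5 pos [0.4653 0.2097 0.1904] tool shift cm [-11.61 -22.01  -0.06] z [-1.e-04 -1.e-04 -1.e+00] y [ 0.268  0.963 -0.   ] F [ 0.  -0.4 -1.6] op 0.0257
```

```bash
python3 -m inch '[[[-1.2,-2.2,0,0,0,0,1],[-1.2,-2.2,0,0,0,0,1],[-1.2,-2.2,0,0,0,0,1],[-1.2,-2.2,0,0,0,0,1],[-1.2,-2.2,0,0,0,0,1]]]'
python3 -m inch '[[[-1.2,-2.2,0,0,0,0,1],[-1.2,-2.2,0,0,0,0,1],[-1.1,-2.2,0,0,0,0,1],[-1.1,-2.2,0,0,0,0,1],[-1.0,-2.2,0,0,0,0,1]]]'
python3 -m inch '[[[0,0,1.5,0,0,0,1],[0,0,1.5,0,0,0,1],[0,0,1.5,0,0,0,1],[0,0,0,0,0,0,1],[0,0,0,0,0,0,1]]]'
python3 - <<'E'
from m import *
to(.518,-.0335,.124)
T=cam('top');S=cam('scene')
a=cv2.resize(T['image'][170:280,270:380],(420,420),interpolation=cv2.INTER_CUBIC)
s=S['image'][120:220,280:370]
b=cv2.resize(s,(378,420),interpolation=cv2.INTER_CUBIC)
cv2.imwrite('pics/hover.png',np.clip(np.hstack([a,b])*1.5,0,255).astype('uint8'))
print(proj(S,[.518,-.0335,.066]))
E
```

```text
t: 5.0
tool_pos: [0.4928, 0.0867, 0.189]
orientation: [-0.425, -3.11, 0.001]
force: [-0.6, 0.2, -2.7]
opening: 0.0255
t: 5.5
tool_pos: [0.5172, -0.0342, 0.1889]
orientation: [-0.425, -3.11, -0.0]
force: [0.6, 0.2, -2.2]
opening: 0.0253
t: 6.0
tool_pos: [0.5173, -0.0324, 0.1446]
orientation: [-0.424, -3.111, -0.0]
force: [0.7, -1.0, -1.8]
opening: 0.0256
t 6.0 pos [ 0.5173 -0.0324  0.1446] tool shift cm [-0.11 -0.09  2.06] z [-2.1e-03  4.0e-04 -1.0e+00] y [ 0.267  0.964 -0.   ] F [ 0.7 -1.  -1.8] op 0.0256
[324.25995972 180.00915061]
```

View pics/hover.png

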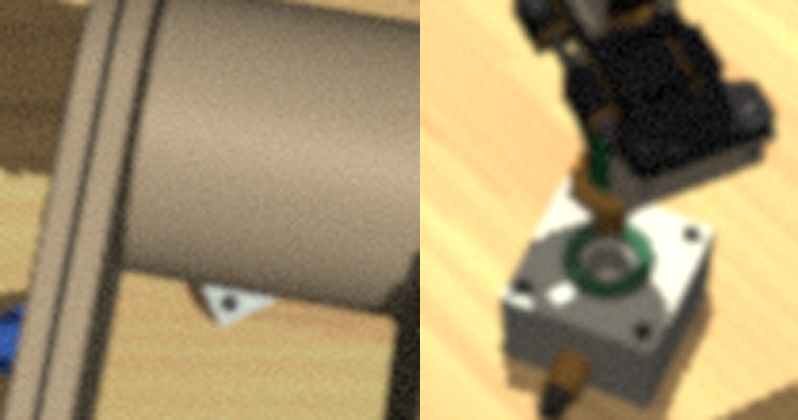

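The top view is blocked by the arm. The scene view shows the plug hanging just above the ring, with its tip at about (324.8,174) px and the ring centre at about (324.8,182). I'll compare this with the model projection.

Run:
```python
from m import *
S=cam('scene'); st=robot.read_state(); p=st['tool_pos']; b=p[2]-.0558
print('tip pred',proj(S,[p[0],p[1],b]).round(1),'collar mid',proj(S,[p[0],p[1],b+.044]).round(1),'grip top',proj(S,[p[0],p[1],b+.1]).round(1))
im=cv2.resize(S['image'][140:200,295:355],(720,720),interpolation=cv2.INTER_CUBIC)
im=np.clip(im*1.9,0,255).astype('uint8')
f=lambda X:tuple(int(q) for q in (proj(S,X)-[295,140]+.5)*12)
def circ(c,z,r,col):
    pts=np.array([f([c[0]+r*np.cos(a),c[1]+r*np.sin(a),z]) for a in np.linspace(0,6.28,60)]); cv2.polylines(im,[pts],True,col,1)
for z,r in((b,.006),(b+.007,.01),(b+.04,.01),(b+.04,.022),(b+.048,.022)): circ(p,z,r,(255,0,255))
for r in(.026,.015): circ((.518,-.0335),.066,r,(0,0,255))
cv2.imwrite('pics/ov.png',im)
```

```text
tip pred [324.4 174. ] collar mid [324.7 162.2] grip top [325.1 146. ]
```

View pics/ov.png

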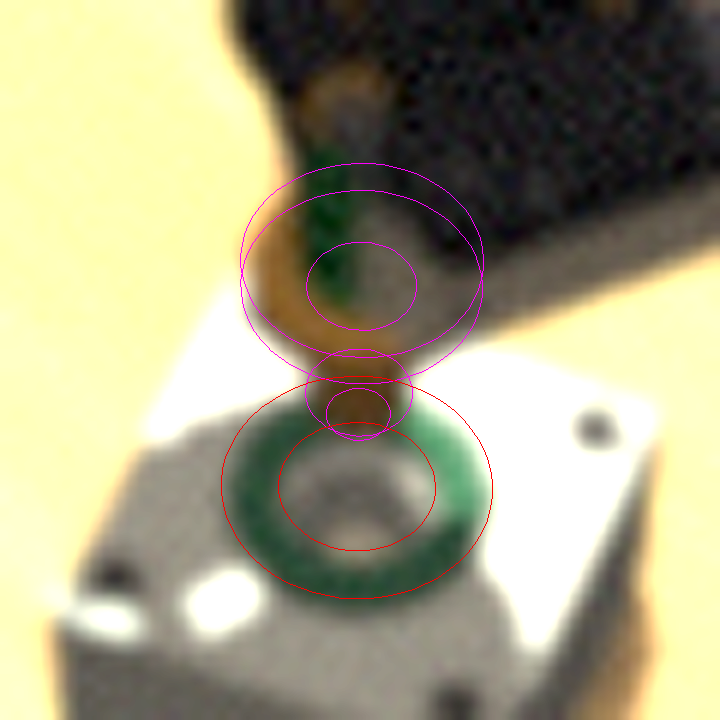

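The overlay agrees to about 1 px. The ring appears roughly 2 mm nearer the camera (+x, +y) than assumed. I'll shift slightly in +x and lower slowly while watching side forces.

```bash
python3 -m inch '[[[-0.15,0.05,0,0,0,0,1],[0,0,0.8,0,0,0,1],[0,0,0.8,0,0,0,1],[0,0,0.6,0,0,0,1],[0,0,0,0,0,0,1]]]'
python3 -m inch '[[[0,0,0.4,0,0,0,1],[0,0,0.4,0,0,0,1],[0,0,0,0,0,0,1]]]'
python3 -c "
from m import *
to(.519,-.0325,.0818); print(robot.read_state()['wrist_torque'])"
```

```text
t: 6.65
tool_pos: [0.5185, -0.0331, 0.1219]
orientation: [-0.425, -3.11, -0.0]
force: [-0.4, 0.1, -2.6]
opening: 0.0256
t: 6.95
tool_pos: [0.5193, -0.0332, 0.115]
orientation: [-0.426, -3.112, -0.0]
force: [0.1, 0.2, -0.4]
opening: 0.0257
t 6.95 pos [ 0.5193 -0.0332  0.115 ] tool shift cm [0.04 0.06 3.32] z [-8.e-04  1.e-04 -1.e+00] y [ 0.268  0.963 -0.   ] F [ 0.1  0.2 -0.4] op 0.0257
[0.05422799 0.03124101 0.01810658]
```

```bash
python3 -m inch '[[[0,0,0.3,0,0,0,1],[0,0,0.3,0,0,0,1],[0,0,0,0,0,0,1]]]'
python3 -m inch '[[[0,0,0.3,0,0,0,1],[0,0,0.3,0,0,0,1],[0,0,0,0,0,0,1]]]'
python3 -c "
from m import *
to(.519,-.0325,.0818); print(robot.read_state()['wrist_torque'])"
```

```text
t: 7.25
tool_pos: [0.5193, -0.0332, 0.1091]
orientation: [-0.426, -3.112, -0.0]
force: [-0.6, 0.3, -1.0]
opening: 0.0256
t: 7.55
tool_pos: [0.5192, -0.0332, 0.103]
orientation: [-0.426, -3.112, -0.0]
force: [-0.0, 0.4, -2.0]
opening: 0.0257
t 7.55 pos [ 0.5192 -0.0332  0.103 ] tool shift cm [0.04 0.06 2.12] z [-9.e-04  1.e-04 -1.e+00] y [ 0.268  0.963 -0.   ] F [-0.   0.4 -2. ] op 0.0257
[-0.03189106 -0.03217006  0.02855585]
```

The stem is 13 mm into the bore with no side force. Next I'll press down on the poppet.

```bash
python3 -m inch '[[[0,0,0,0,0,0,1],[0,0,0.4,0,0,0,1],[0,0,0.4,0,0,0,1],[0,0,0,0,0,0,1]]]' 45
python3 -m inch '[[[0,0,0.4,0,0,0,1],[0,0,0.3,0,0,0,1],[0,0,0,0,0,0,1]]]'
python3 -m inch '[[[0,0,0.2,0,0,0,1],[0,0,0.1,0,0,0,1],[0,0,0,0,0,0,1]]]'
python3 -c "
from m import *
to(.519,-.0325,.0818); print(robot.read_state()['wrist_torque'])"
```

```text
t: 7.95
tool_pos: [0.5198, -0.0333, 0.0954]
orientation: [0.426, 3.112, -0.0]
force: [-0.2, -0.5, 1.6]
opening: 0.0251
t: 8.25
tool_pos: [0.5199, -0.0333, 0.0886]
orientation: [0.426, 3.112, -0.0]
force: [-0.6, 0.3, 4.8]
opening: 0.0253
t: 8.55
tool_pos: [0.52, -0.0333, 0.0861]
orientation: [0.425, 3.112, -0.0]
force: [-1.3, -0.2, 6.4]
opening: 0.0254
t 8.55 pos [ 0.52   -0.0333  0.0861] tool shift cm [0.11 0.05 0.43] z [ 7.e-04 -1.e-04 -1.e+00] y [0.268 0.963 0.   ] F [-1.3 -0.2  6.4] op 0.0254
[ 0.08184216  0.33564144 -0.03801386]
```

```bash
python3 -m inch '[[[0,0,0.2,0,0,0,1],[0,0,0.1,0,0,0,1],[0,0,0,0,0,0,1]]]'
python3 -m inch '[[[0,0,0.1,0,0,0,1],[0,0,0,0,0,0,1],[0,0,0,0,0,0,1]]]'
python3 -c "
from m import *
to(.519,-.0325,.0818); print(robot.read_state()['wrist_torque'])"
```

```text
t: 8.85
tool_pos: [0.52, -0.0333, 0.0832]
orientation: [0.425, 3.112, -0.0]
force: [-2.2, 0.9, 7.2]
opening: 0.0255
t: 9.15
tool_pos: [0.52, -0.0333, 0.0824]
orientation: [0.425, 3.112, -0.0]
force: [-2.0, 0.8, 7.8]
opening: 0.0254
t 9.15 pos [ 0.52   -0.0333  0.0824] tool shift cm [0.12 0.05 0.06] z [ 8.e-04 -2.e-04 -1.e+00] y [0.268 0.963 0.   ] F [-2.   0.8  7.8] op 0.0254
[0.06305009 0.55815154 0.00192192]
```

```bash
python3 -m inch '[[[0.08,0,0.05,0,0,0,1],[0,0,0,0,0,0,1],[0,0,0,0,0,0,1]]]'
python3 -m inch '[[[0,0,0.05,0,0,0,1],[0,0,0,0,0,0,1],[0,0,0,0,0,0,1]]]'
python3 -c "
from m import *
to(.519,-.0325,.0818); print(robot.read_state()['wrist_torque'])"
```

```text
t: 9.45
tool_pos: [0.5198, -0.0332, 0.0823]
orientation: [0.425, 3.111, -0.0]
force: [-0.8, 0.1, 7.9]
opening: 0.0251
t: 9.75
tool_pos: [0.5198, -0.0332, 0.0817]
orientation: [0.425, 3.111, -0.0]
force: [-1.5, -0.1, 8.0]
opening: 0.0254
t 9.75 pos [ 0.5198 -0.0332  0.0817] tool shift cm [ 0.1   0.05 -0.01] z [ 2.e-03 -4.e-04 -1.e+00] y [0.268 0.963 0.   ] F [-1.5 -0.1  8. ] op 0.0254
[-0.07025109  0.20955806 -0.0217841 ]
```

```bash
python3 -m inch '[[[0.04,0,0.05,0,0,0,1],[0,0,0,0,0,0,1],[0,0,0,0,0,0,1]]]'
python3 -m inch '[[[0,0,0.05,0,0,0,1],[0,0,0,0,0,0,1],[0,0,0,0,0,0,1]]]'
python3 -c "
from m import *
for i in range(1): to(.519,-.0325,.0818)"
```

```text
t: 10.05
tool_pos: [0.5198, -0.0332, 0.0818]
orientation: [0.425, 3.11, -0.0]
force: [-1.7, -0.1, 9.9]
opening: 0.0256
t: 10.35
tool_pos: [0.5199, -0.0332, 0.0817]
orientation: [0.425, 3.11, -0.0]
force: [-3.5, 0.6, 13.3]
opening: 0.0257
t 10.35 pos [ 0.5199 -0.0332  0.0817] tool shift cm [ 0.11  0.05 -0.01] z [ 3.e-03 -7.e-04 -1.e+00] y [0.269 0.963 0.   ] F [-3.5  0.6 13.3] op 0.0257
```

The TCP has stopped at 0.0817 m, as predicted, and the force rose to 13.3 N (spring about 8 N net, so about 5 N on the ring). I'll check this by eye after a short wait.

```bash
python3 -m inch '[[[0,0,0,0,0,0,1],[0,0,0,0,0,0,1],[0,0,0,0,0,0,1],[0,0,0,0,0,0,1],[0,0,0,0,0,0,1]]]'
python3 - <<'E'
from m import *
S=cam('scene'); to(.5199,-.0332,.0817); st=robot.read_state(); p=st['tool_pos']
im=cv2.resize(S['image'][140:200,295:355],(600,600),interpolation=cv2.INTER_CUBIC)
im=np.clip(im*1.9,0,255).astype('uint8')
f=lambda X:tuple(int(q) for q in (proj(S,X)-[295,140]+.5)*10)
im2=im.copy()
for z,col in((.066,(255,0,255)),(.08,(255,255,0))):
    pts=np.array([f([p[0]+.022*np.cos(a),p[1]+.022*np.sin(a),z]) for a in np.linspace(0,6.28,60)]); cv2.polylines(im2,[pts],True,col,1)
cv2.imwrite('pics/end.png',np.hstack([im[100:500,:400],im2[100:500,:400]]))
E
```

```text
t: 10.85
tool_pos: [0.5199, -0.0332, 0.0817]
orientation: [0.425, 3.11, -0.0]
force: [-3.0, 0.6, 13.5]
opening: 0.0256
t 10.9 pos [ 0.5199 -0.0332  0.0817] tool shift cm [-0.  0. -0.] z [ 2.9e-03 -7.0e-04 -1.0e+00] y [0.268 0.963 0.   ] F [-2.4 -0.5 14.4] op 0.0253
```

View pics/end.png

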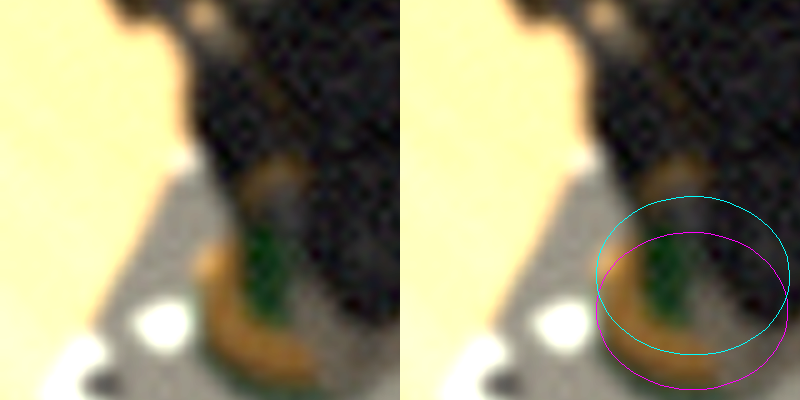

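The collar's lower edge lies on the 66 mm circle (crop bottom about (690,385)), with only a thin dark-green rim of the ring showing below it. The collar is on the ring and the force is steady, so I'm handing in.

```bash
python3 -c "
from m import *
print(robot.close_job())"
```

```text
the job is handed in; nothing more can be done
None
```

I took the green plug out of the rack, lowered it into the bore of the green-ringed valve and pressed it down until its collar met the ring. I handed the job in at about 11 s while still holding it there.

**Last checks:**
- **Height:** the TCP stopped at 0.0817 m, against 0.0818 m expected for collar on ring. It held there for the last half second and more.
- **Push:** the upward force was a steady 13–14 N. About 8 N of that is the spring less the plug's weight, so about 5 N rests on the ring.
- **Picture:** the collar's lower edge lined up with the 66 mm level, within the picture's resolution of about 2 mm.

**Small deviations:** a side force of about 2–3 N remained, so the stem probably leans lightly on the bore wall. The tool tilt was about 0.17°. The top camera was blocked by the arm at the end, so the final picture check rests on the scene view alone.

I did not steer to the red plug, red valve, bottle, screwdriver or blue plugs, and I felt no unexpected contact. I did not check their positions again at the end.

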